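# Clamp two hardwood strips with the pump-lever clamp and lock it

### The job

Pump the red lever of the green strip clamp through full strokes, letting it come right up after each, until the ram has pushed the two wood strips together and holds them tight against the far fence. Stop pumping when the lever goes firm part-way down, without forcing it, or the wood is crushed. Then, with the lever back up, press the yellow lock plunger until it catches and stays down; leave the other things on the bench alone.

Things in the scene. Friction and masses are not known exactly. Their poses are not given: they have to be found in the camera images.
- press: the green steel strip clamp, fixed to the bench: bed plate 170 x 520 mm, 20 mm thick. Origin under the bed's middle at bench height; y axis: the way the ram pushes, x across, z up. Fence at the +y end, its clamping face at y = +215 mm, top at z = 75 mm. The head (72 mm wide, top at z = 138 mm) spans y = -175 to -15 mm. The red lever points to -y
- lever_pivot (a point): the lever's pivot in the head, 118 mm above the bench, at y = -115 mm in the clamp's frame; the hinge axis is the clamp's x axis
- lever_grip (a point): middle of the upper face of the red lever grip, where to press; moves with the lever. Flat bar 36 mm wide, 24 mm thick, from 120 to 235 mm from the pivot; this point is 190 mm out along the lever and 12 mm above its centre line. Pressing here takes 3 to 5 N idle, 9 to 12 N driving the ram; 15 to 18 N on the firm lever clamps well; above about 30 N crushes the wood
- lever (a joint): lever angle, rad: 0 at rest, 0.40 rad above level; grows as it is pressed down, to a hard stop at 0.65 (0.25 rad below level). A full stroke goes past 0.55 and back up below 0.08; a spring lifts it when let go. Tight strips make it firm part-way down, well short of the hard stop; firm only at the hard stop means: not yet tight, pump again
- ram (a joint): how far the ram is out, m: starts between 0 and 0.02, grows towards the fence. A full stroke ratchets it 24 mm forward (the first may differ by 6 mm); the upstroke leaves it where it is, held by friction. Closing up takes 60 to 85 mm, three or four strokes
- ram_face (a point): middle of the front face of the red ram pad (100 mm wide, 34 mm high), 40 mm above the bench
- lock_top (a point): middle of the top of the yellow cap (32 mm wide) of the lock plunger, on top of the head's front end; about 165 mm above the bench when up. It moves with the plunger
- lock (a joint): how far the lock plunger is pressed down, m: 0 up, hard stop at 0.016. A spring (4 to 8 N) snaps it back up unless it is pressed past 0.0135, where a catch clicks into its notch and keeps it at about 0.0125 when let go; about 9 to 11 N in all are needed
- strip_a_center (a point): centre of the pale wood strip, next to the fence, lying on the bed: 150 mm along the clamp's x, 60 mm along y, 40 mm high, 0.25 kg; loose, a little askew
- strip_b_center (a point): centre of the dark wood strip of the same size, lying loose between the pale strip and the ram. Clamped tight, the pale strip's centre is at y = 185 mm in the clamp's frame and this one at y = 125 mm
- strip_a: the pale strip itself; origin in the middle of its underside
- strip_b: the dark strip itself; origin in the middle of its underside
- glue_bottle: white glue bottle with red cap, 56 mm wide, 150 mm high; leave alone
- wax_tin: blue tin, 70 mm wide, 50 mm high; leave alone
- screwdriver: orange screwdriver lying on the bench; leave alone
- hammer: hammer with wooden handle lying on the bench; leave alone
- tape_measure: yellow and black tape measure, 65 x 36 x 55 mm; leave alone
- offcut: plywood offcut 110 x 45 x 30 mm; leave alone
- try_square: try square, wooden stock and steel blade, lying on the bench; leave alone

How it is judged:
By the outcome, as a careful person would: the job done as asked, in the order asked, and still so for the second after the job is handed in, with the robot touching nothing.
It also fails if it takes over 59 s, if anything falls off the work surface, if the arm or the gripper's body presses on something with over 40 N, if the wrist force passes 120 N, or if a joint passes its speed limit or range.

### The arm

A 6-joint arm with a two-finger parallel gripper is mounted at the origin on the work surface. World frame = base frame: x ahead of the robot, y to its left, z up, the work surface at z = 0. Lengths are in mm, angles in rad, forces in N, time in s.
With the tool pointing down it reaches from about 200 to 875 mm from the base axis. Payload 3.4 kg.
Tool frame: the origin (TCP) lies on the front face of the gripper's body, between the roots of the fingers; the fingertips stand 97 mm ahead of it and the grasp point (between the pads) lies 78 mm ahead of it; y points along the fingers, x is the direction in which the jaws open and shut, and the axes are right-handed (so a half turn about y gives the same grasp; the last joint's range is limited). The gripper opens to 94 mm and grips with 3 to 60 N. Pads are 16 mm wide; open, the fingers measure 119 mm over their backs; the gripper's body (75 mm by 177 mm) begins 78 mm behind the grasp point.
Start: joints at [-1.228, 0.276, 1.505, -0, 1.361, -0.121], TCP at [257.228, -514.285, 302.693] pointing down, gripper open.
Joint ranges: [-2.89, 2.89], [-0.75, 2.08], [0.22, 2.7], [-1.18, 4.32], [0.11, 2.71], [-2.7, 2.7]. Speed limits (rad/s): [2.57, 2.57, 3.14, 3.14, 3.14, 3.14].

### API

Orientations are given as [roll, pitch, yaw] about the fixed x, y, z axes, in that order (R = Rz(yaw) Ry(pitch) Rx(roll)).
In Python, from bench import state, read_camera, calibration, close_job gives the robot as it stands. The module is installed in compiled form; this text tells all that it offers.
- The arm moves only by the tool servo_tool, never from a script. Its argument "deltas" is a list that holds one entry, the list of rows, each a list of 5 numbers: the finger opening in m, from 0 to 0.094, then the shift along the world's x, y, z in m, then the turn about the world's z in degrees. In form: [[[gripper, x, y, z, twist], ...]]. A call has 1 to 8 rows; each row shifts and turns the pose as measured when the row begins; what a row does not reach is not made up. A row lasts 1/8 s, in which the tool goes at most 62.5 mm and 10.7 degrees, less where a joint would pass 70% of its speed; a pose out of reach is approached as far as the arm can. A call is refused whole if a number of a shift passes 0.0625 or a number of a turn 10.7, either way. A call with a gripper value outside its range is refused whole. The fingers move at their own pace and stop on an object; "squeeze" is the grip in N (left out, the last holds). Time passes only in rows, so rows that do not move let the fingers close. It gives the time, the measured TCP pose, the force and the opening at its end, in the units of the state.
- state(): the state, without advancing time (a new reading comes with each control period).
- read_camera(name): name is "side" or "top"; returns the picture (480x640x3 uint8, red, green, blue); there is no depth.
- calibration(name): a dict with "vfov" (degrees; the focal length in pixels is half the picture's height over the tangent of half this angle, whatever the lens; pixels are square), "cx", "cy" (the principal point, pixels), "extrinsics" (4x4, takes a point from camera to world coordinates). Camera axes: x right, y down, z forward; pixel columns grow to the right and rows downward; lengths in mm; the calibration is good to about 2 mm. A picture is of the moment at which its call begins. calibration takes no time and is no camera call.
- close_job(): hands the job in, once; it reports no verdict.
The state is a dict: "time": time; "qpos": joint angles; "qd": joint speeds; "joint_torque": joint torques, N m; "ee_pos": TCP position; "ee_rot": TCP orientation; "wrist_force": force on the tool from outside, world axes, zero at the start; "ft_torque": the same for the moment, N m; "opening": finger opening in mm.
Only numpy, scipy, OpenCV 4.12 (cv2) and the standard library are available. Lean on these libraries where they do the work, as an engineer would, in place of code of your own. Each camera call takes 0.05 s, during which the arm holds its last target. There are 200 camera calls.

## Working session

There is one attempt and no reset: what is moved stays moved. The work goes in short steps, Python scripts to look and compute and a tool call to move; the robot and the scene stay as the last step left them, time stands still between calls to the robot, and variables do not carry over. Pictures are saved under pics/ and viewed, about 8 in all and at most 12, crops included, and the job is handed in when it is done.

Besides the shell and the picture viewer there is one more tool, called as name(argument=value, ...) on one line, values as JSON. servo_tool: Moves the arm, as the interface text tells. Its arguments: {"type":"object","properties":{"deltas":{"type":"array"},"squeeze":{"type":"number"}},"required":["deltas"]}

```bash
mkdir -p pics
cat > h.py <<'E'
import numpy as np, cv2
from bench import state, read_camera, calibration, close_job
def cam(n):
    c=calibration(n); f=240/np.tan(np.radians(c["vfov"])/2)
    return c,f,np.array(c["extrinsics"])
def proj(n,P):
    c,f,E=cam(n); p=np.linalg.inv(E)@np.append(P,1)
    return np.array([c["cx"]+f*p[0]/p[2], c["cy"]+f*p[1]/p[2]])
def ray(n,uv,z):
    c,f,E=cam(n); d=E[:3,:3]@[(uv[0]-c["cx"])/f,(uv[1]-c["cy"])/f,1]; o=E[:3,3]
    return o+d*(z-o[2])/d[2]
def snap(n,name):
    im=read_camera(n); cv2.imwrite(f"pics/{name}.png",im[:,:,::-1]); return im
E
python3 - <<'E'
from h import *
snap("top","t1");snap("side","s1")
for n in("top","side"): print(calibration(n))
print(state())
E
```

```text
{'vfov': 53.19544117245163, 'cx': 314.73519946761087, 'cy': 238.7223129583773, 'extrinsics': array([[ 9.39915826e-04, -9.97266697e-01,  7.38799792e-02,
         4.84169677e+02],
       [-9.99968307e-01, -1.52139922e-03, -7.81476585e-03,
        -1.33383404e+01],
       [ 7.90580668e-03, -7.38702925e-02, -9.97236521e-01,
         1.27933090e+03],
       [ 0.00000000e+00,  0.00000000e+00,  0.00000000e+00,
         1.00000000e+00]])}
{'vfov': 57.56359869663989, 'cx': 316.97399851732933, 'cy': 237.04836395598903, 'extrinsics': array([[-9.61720604e-01, -1.82590213e-01,  2.04338674e-01,
         3.67462061e+02],
       [-2.73180545e-01,  5.80080534e-01, -7.67384495e-01,
         7.19879928e+02],
       [ 2.15840110e-02, -7.93830831e-01, -6.07755496e-01,
         7.05514819e+02],
       [ 0.00000000e+00,  0.00000000e+00,  0.00000000e+00,
         1.00000000e+00]])}
{'time': 0.1, 'qpos': array([-1.22799161e+00,  2.76498999e-01,  1.50596345e+00,  1.04050448e-05,
        1.36071835e+00, -1.21009983e-01]), 'qd': array([ 0.00294162, -0.00191308, -0.00277481,  0.00080099, -0.00010097,
       -0.00059616]), 'joint_torque': array([ 6.29326223e-04, -4.05457556e+01, -2.37780672e+01,  7.02987635e-02,
        2.99943541e-02, -3.87621617e-05]), 'ee_pos': array([ 257.10960773, -513.92882527,  301.92697903]), 'ee_rot': array([-1.57059452,  0.00157531, -1.10698365]), 'wrist_force': array([0.26594166, 0.45315639, 0.29697835]), 'ft_torque': array([ 0.01611767, -0.01240473,  0.04697692]), 'opening': 94.14881639820402}
```

View pics/t1.png

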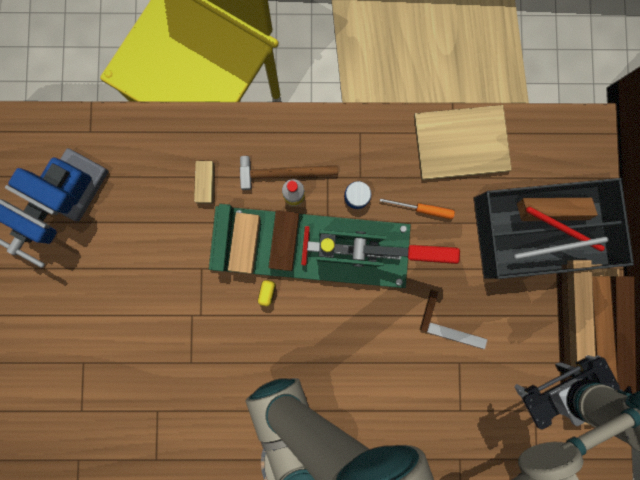

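View pics/s1.png

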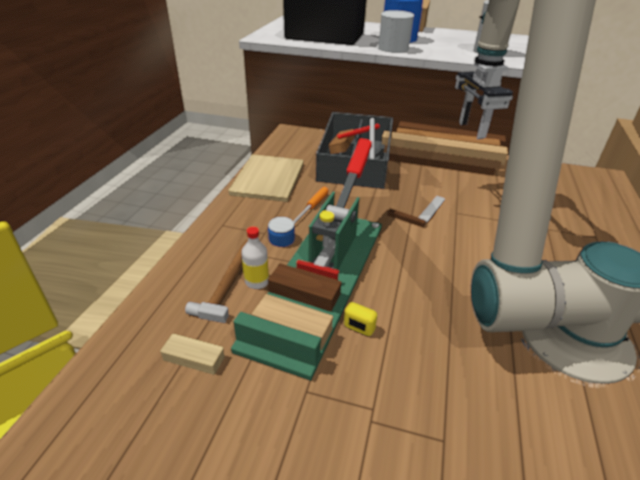

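The top view shows the clamp along image left (fence at u≈220) with the red grip at about (435,254), the yellow lock cap at (327,245) and the ram at u≈306. The arm is at bottom right. I'll zoom in to fit the pose.

Run:
```python
from h import *
im=cv2.imread("pics/t1.png")
cv2.imwrite("pics/t1c.png",cv2.resize(im[195:300,200:470],None,fx=2.96,fy=2.96,interpolation=cv2.INTER_CUBIC))
hsv=cv2.cvtColor(im,cv2.COLOR_BGR2HSV)
def blob(lo,hi,box):
    m=cv2.inRange(hsv,lo,hi); k=np.zeros_like(m);x0,y0,x1,y1=box;k[y0:y1,x0:x1]=m[y0:y1,x0:x1]
    n,l,s,c=cv2.connectedComponentsWithStats(k); i=1+np.argmax(s[1:,4])
    pts=np.argwhere(l==i)[:,::-1].astype(np.float32); return c[i],s[i],cv2.minAreaRect(pts)
print("cap",blob((22,150,120),(35,255,255),(310,230,345,260)))
print("grip",blob((0,170,90),(8,255,255),(400,235,470,275)))
print("ram",blob((0,150,60),(8,255,255),(298,220,315,270)))
c,s,r=blob((60,60,20),(95,255,255),(200,195,420,300)); print("green",s,r,cv2.boxPoints(r))
```

```text
cap (array([327.05755396, 244.62589928]), array([321, 238,  13,  14, 139], dtype=int32), ((327.2500305175781, 244.75003051757812), (12.727922439575195, 12.020814895629883), 45.0))
grip (array([433.94987775, 253.67603912]), array([408, 245,  52,  19, 818], dtype=int32), ((433.64007568359375, 253.75875854492188), (51.39970779418945, 16.280733108520508), 3.5763344764709473))
ram (array([304.94285714, 245.74857143]), array([301, 226,   8,  40, 175], dtype=int32), ((305.12249755859375, 245.46405029296875), (4.882668495178223, 39.1087532043457), 5.440332412719727))
green [ 209  204  201   84 7621] ((310.0718994140625, 246.72116088867188), (196.6972198486328, 66.26403045654297), 6.092772006988525) [[208.76224 269.22742]
 [215.79544 203.33772]
 [411.38156 224.2149 ]
 [404.34836 290.1046 ]]
```

View pics/t1c.png

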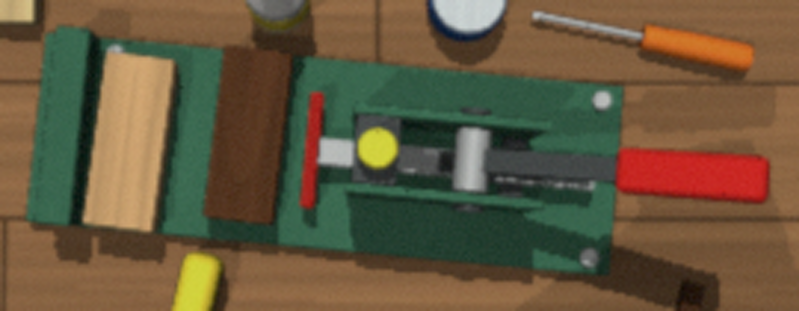

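The crop shows the clamp's rear bed corners at (622,86) and (607,272), and the fence's inner top corners at (97,33) and (78,224). The cap is at (378,148) and the grip's end at x=768. Next I'll fit the pose.

```bash
cat >> h.py <<'E'
def W(p,P):
    x,y,a=p; c,s=np.cos(a),np.sin(a)
    return np.array([x+c*P[0]-s*P[1], y+s*P[0]+c*P[1], P[2]])
E
python3 - <<'E'
from h import *
from scipy.optimize import least_squares
k=[((622,86),(85,-260,20)),((607,272),(-85,-260,20)),((97,33),(85,215,75)),((78,224),(-85,215,75))]
uv=[np.array(a)/2.96+[200,195] for a,_ in k]
def f(p): return np.concatenate([proj("top",W(p,P))-u for u,(_,P) in zip(uv,k)])
r=least_squares(f,[480,-10,0.0],x_scale=[100,100,.1]);p=r.x;print(p,r.fun.round(1))
def cl(w):
    d=np.array(w)[:2]-p[:2];c,s=np.cos(p[2]),np.sin(p[2]);return c*d[0]+s*d[1],-s*d[0]+c*d[1]
cap=ray("top",(327.06,244.63),165);print("cap",cap,cl(cap))
# cap via side too
im=cv2.imread("pics/s1.png");hsv=cv2.cvtColor(im,cv2.COLOR_BGR2HSV);m=cv2.inRange(hsv,(22,150,100),(35,255,255));m[:, :310]=0;m[:,345:]=0;m[:200]=0;m[235:]=0
ys,xs=np.nonzero(m);print("side cap px",xs.mean(),ys.min(),ys.max(),"proj",proj("side",cap),ray("side",(xs.mean(),ys.min()+3),165))
for t in(0,.2,.4,.65):
    a=.4-t; P=(0,-115-190*np.cos(a)-12*np.sin(a)*-1*-1,118+190*np.sin(a)+12*np.cos(a)); w=W(p,P); print(t,P,w,proj("top",w),proj("side",w))
g=[W(p,(0,-115-r*np.cos(.4),118+r*np.sin(.4)+12)) for r in(120,235)];print([proj("top",q) for q in g])
print("ram",cl(ray("top",(304.94,245.7),57)))
E
```

```text
[ 5.56239388e+02 -1.60143306e+01 -8.75697942e-02] [ 2.6 -0.5  2.9  1.  -2.4 -1.6 -2.9  1. ]
cap [552.9679768  -50.79669043 165.        ] (np.float64(-0.21688275423454906), np.float64(-34.935192083637794))
side cap px 326.3984375 210 221 proj [326.3075714  213.39858697] [553.17576533 -52.35522406 165.        ]
0 (0, np.float64(-294.67460896825196), np.float64(203.0422169666782)) [ 530.46776038 -309.55980987  203.04221697] [442.55297215 253.72964557] [360.95111999 148.77680301]
0.2 (0, np.float64(-303.5966817593767), np.float64(167.50797178515654)) [ 529.68745449 -318.4476952   167.50797179] [442.1887769  254.72172022] [360.78764325 159.69186849]
0.4 (0, np.float64(-305.0), np.float64(130.0)) [ 529.5647232  -319.84563623  130.        ] [438.50817154 255.40690191] [359.78833727 171.97902932]
0.65 (0, np.float64(-296.12451261396825), np.float64(82.62019680216838)) [ 530.34095483 -311.0041578    82.6201968 ] [429.9490422  255.83384548] [357.47956341 188.64934768]
[array([409.56834519, 251.55651658]), array([461.38560765, 254.84760275])]
ram (np.float64(-1.0071349692160838), np.float64(18.07990114766586))
```

The pose fits. The cap lies at clamp y≈-35 with x≈0, the side camera agrees, and the grip's ends match to about 1.5 px. At rest the grip point is at about (530,-310,203). I'll approach above it, fingers closed, with the jaws along the clamp's x.

servo_tool(deltas=[[[0, 0.04, 0.03, 0.03, 9.7], [0, 0.045, 0.034, 0.01, 9.7], [0, 0.045, 0.034, 0, 9.7], [0, 0.045, 0.034, 0, 9.7], [0, 0.045, 0.034, 0, 9.7], [0, 0.045, 0.034, 0, 9.7]]], squeeze=10)

```text
time: 0.85
ee_pos: [525.6, -310.1, 340.1]
ee_rot: [-1.571, 0.006, -0.067]
wrist_force: [1.0, -1.0, -0.7]
opening: 37.4
```

servo_tool(deltas=[[[0, 0.004, -0.002, -0.015, 0], [0, 0, 0, -0.01, 0], [0, 0, 0, 0, 0], [0, 0, 0, 0, 0]]])

```text
time: 1.35
ee_pos: [529.7, -311.0, 311.9]
ee_rot: [-1.57, 0.009, -0.066]
wrist_force: [-0.0, 0.1, 0.6]
opening: 0.5
```

Run:
```python
from h import *
a=snap("top","t2");b=snap("side","s2")
v=np.hstack([cv2.resize(a[180:310,300:500],(400,260)),cv2.resize(b[100:230,260:460],(400,260))])
cv2.imwrite("pics/v2.png",v[:,:,::-1])
s=state();print(s["ee_pos"],s["opening"],s["wrist_force"])
tip=s["ee_pos"]-[0,0,97];print(proj("top",tip),proj("side",tip))
```

```text
[ 529.88724232 -310.98482636  312.23030767] 0.29846669545444116 [-0.9017492   0.05081026  0.2250898 ]
[444.69621159 253.7576393 ] [361.67449864 144.22369813]
```

View pics/v2.png

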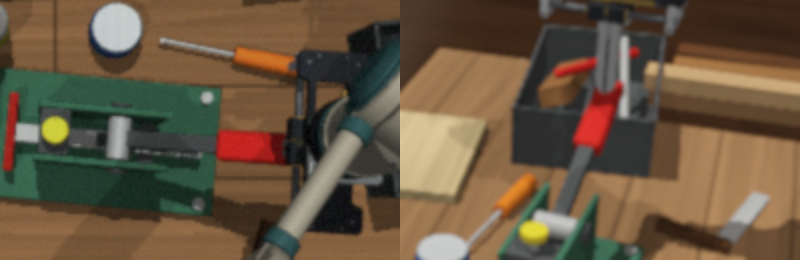

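The fingers are closed and centred over the red grip in both views. Now stroke 1.

servo_tool(deltas=[[[0, 0.001, 0, -0.012, 0], [0, 0, 0, -0.018, 0], [0, 0, 0, -0.018, 0], [0, 0, 0, -0.018, 0], [0, 0, 0, -0.018, 0], [0, 0, 0, -0.018, 0], [0, 0, 0, -0.01, 0], [0, 0, 0, 0, 0]]])

```text
time: 2.45
ee_pos: [530.0, -323.4, 211.0]
ee_rot: [-1.602, -0.009, -0.07]
wrist_force: [-0.7, 0.9, 5.9]
opening: 0.4
```

servo_tool(deltas=[[[0, 0, 0.003, -0.012, 0], [0, 0, 0.003, -0.012, 0], [0, 0, 0.002, -0.004, 0]]])

```text
time: 2.82
ee_pos: [529.9, -320.3, 188.1]
ee_rot: [-1.615, -0.015, -0.07]
wrist_force: [-2.3, -0.7, 9.2]
opening: 0.4
```

servo_tool(deltas=[[[0, 0, 0.001, 0.03, 0], [0, 0, 0.001, 0.03, 0], [0, 0, 0.001, 0.03, 0], [0, 0, 0.001, 0.03, 0], [0, 0, 0, 0, 0]]])

```text
time: 3.45
ee_pos: [528.6, -316.5, 310.4]
ee_rot: [-1.615, -0.015, -0.072]
wrist_force: [0.8, -0.2, 2.5]
opening: 0.6
```

```bash
cat >> h.py <<'E'
def ramy(name):
    p=[556.24,-16.01,-0.08757]; im=snap("top",name); hsv=cv2.cvtColor(im,cv2.COLOR_RGB2HSV)
    m=cv2.inRange(hsv,(0,150,60),(8,255,255)); m[:220]=0;m[272:]=0;m[:,:225]=0;m[:,320:]=0
    ys,xs=np.nonzero(m); w=ray("top",(xs.mean(),ys.mean()),57)
    d=w[:2]-p[:2];c,s=np.cos(p[2]),np.sin(p[2]); return len(xs),xs.mean(),-s*d[0]+c*d[1]
E
python3 -c "
from h import *
print(ramy('t3'),state()['ee_pos'],state()['wrist_force'])"
```

```text
(215, np.float64(295.70232558139537), np.float64(41.77169132422961)) [ 528.51798698 -316.60719958  309.19228747] [ 1.67029046 -1.93456109  4.71365535]
```

Stroke 1 moved the ram by about 24 mm. I'll lift clear to check the lever is fully up, then do stroke 2.

servo_tool(deltas=[[[0, 0.001, 0.008, 0.012, 0], [0, 0, 0, 0, 0]]])

```text
time: 3.75
ee_pos: [528.8, -307.7, 319.5]
ee_rot: [-1.612, -0.011, -0.073]
wrist_force: [0.5, -0.4, 0.7]
opening: 0.7
```

servo_tool(deltas=[[[0, 0, 0.001, -0.022, 0], [0, 0, 0.002, -0.025, 0], [0, 0, 0.002, -0.025, 0], [0, 0, 0.002, -0.025, 0], [0, 0, 0.002, -0.02, 0], [0, 0, 0.002, -0.012, 0]]])

```text
time: 4.5
ee_pos: [530.5, -309.8, 197.4]
ee_rot: [-1.649, -0.024, -0.068]
wrist_force: [-0.8, 0.7, 11.1]
opening: 0.4
```

servo_tool(deltas=[[[0, 0, 0, -0.009, 0], [0, 0, 0, 0.025, 0], [0, 0, 0, 0.035, 0], [0, 0, 0, 0.035, 0], [0, 0, 0, 0.035, 0], [0, 0, 0, 0, 0]]])

```text
time: 5.25
ee_pos: [528.1, -306.8, 316.1]
ee_rot: [-1.641, -0.014, -0.068]
wrist_force: [0.3, 0.4, -0.4]
opening: -0.1
```

```bash
python3 -c "
from h import *
print(ramy('t4'),state()['ee_pos'],state()['wrist_force'])
a=cv2.imread('pics/t4.png');b=snap('side','s4')[:,:,::-1]
cv2.imwrite('pics/v4.png',np.hstack([cv2.resize(a[180:310,200:400],(400,260)),cv2.resize(b[100:360,200:460],(400,400))[:260] if 0 else cv2.resize(b[110:370,200:600],(400,260))]))"
```

```text
(219, np.float64(286.2328767123288), np.float64(66.09246365027131)) [ 527.29975457 -306.24118816  313.97120934] [ 0.78826415  0.5784616  -0.83197033]
```

View pics/v4.png

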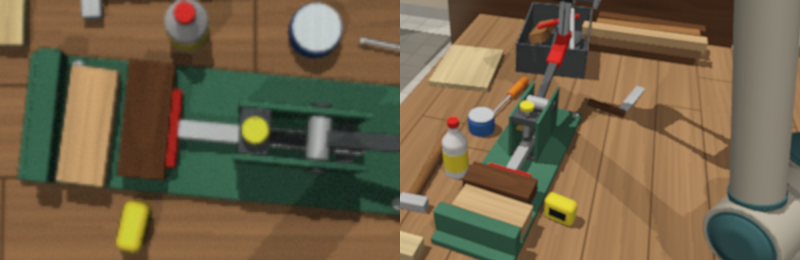

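The dark strip now rests against the ram, and about 20–25 mm of gap remains in total. Stroke 3 will be fast at first, then in small steps while I watch the force.

servo_tool(deltas=[[[0, 0.002, 0, -0.016, 0], [0, 0, 0.001, -0.02, 0], [0, 0, 0.001, -0.02, 0], [0, 0, 0.001, -0.015, 0], [0, 0, 0, -0.008, 0]]])

```text
time: 5.98
ee_pos: [529.3, -313.0, 231.9]
ee_rot: [-1.663, -0.013, -0.066]
wrist_force: [0.1, 1.0, 9.3]
opening: 0.4
```

servo_tool(deltas=[[[0, 0, 0.001, -0.008, 0], [0, 0, 0, -0.006, 0]]])

```text
time: 6.22
ee_pos: [529.2, -313.4, 216.6]
ee_rot: [-1.666, -0.013, -0.065]
wrist_force: [-0.3, 1.5, 10.0]
opening: 0.5
```

servo_tool(deltas=[[[0, 0, 0.001, -0.006, 0], [0, 0, 0, -0.004, 0]]])

```text
time: 6.48
ee_pos: [529.2, -313.0, 205.4]
ee_rot: [-1.668, -0.014, -0.065]
wrist_force: [-0.0, 1.5, 10.4]
opening: 0.5
```

servo_tool(deltas=[[[0, 0, 0.001, -0.004, 0], [0, 0, 0, -0.003, 0]]])

```text
time: 6.72
ee_pos: [529.2, -312.3, 197.4]
ee_rot: [-1.67, -0.014, -0.064]
wrist_force: [-1.0, 2.5, 10.0]
opening: 0.6
```

servo_tool(deltas=[[[0, 0, 0.001, -0.003, 0], [0, 0, 0, -0.003, 0]]])

```text
time: 6.98
ee_pos: [529.2, -311.5, 190.6]
ee_rot: [-1.671, -0.015, -0.064]
wrist_force: [-0.8, 2.3, 10.4]
opening: 0.7
```

```bash
python3 -c "
from h import *
print(ramy('t5'),state()['ee_pos'],state()['wrist_force'])"
```

```text
(217, np.float64(277.2258064516129), np.float64(89.21006509987313)) [ 529.21236097 -311.37639868  190.14476467] [-0.65589468  1.08665763  9.25307608]
```

Stroke 3 went full without going firm, so I need a fourth. I'll raise the lever, then press gently from the top.

servo_tool(deltas=[[[0, 0, 0, 0.025, 0], [0, 0, 0, 0.035, 0], [0, 0, 0, 0.035, 0], [0, 0, 0, 0.032, 0], [0, 0, 0, 0, 0]]])

```text
time: 7.65
ee_pos: [526.7, -309.3, 307.9]
ee_rot: [-1.662, -0.001, -0.064]
wrist_force: [1.3, -3.6, 8.0]
opening: 0.0
```

```bash
python3 -c "
from h import *
print(ramy('t6'),state()['ee_pos'],state()['wrist_force'])
a=cv2.imread('pics/t6.png');b=snap('side','s6')[:,:,::-1]
cv2.imwrite('pics/v6.png',np.hstack([cv2.resize(a[190:300,200:360],(436,300)),cv2.resize(b[110:390,200:500],(321,300))]))"
```

```text
(221, np.float64(277.131221719457), np.float64(89.41414757306973)) [ 526.64372851 -309.54032165  306.89680371] [ 1.26435425 -1.8129595   8.76798838]
```

View pics/v6.png

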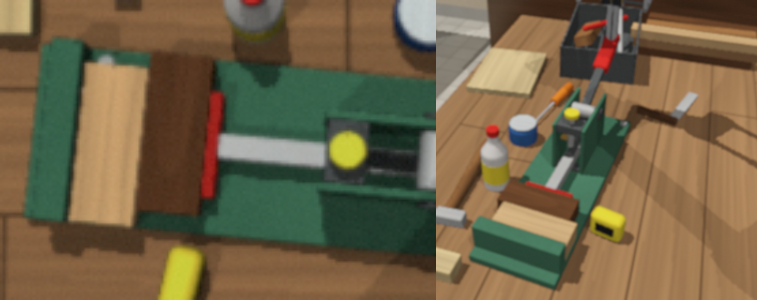

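The strips now touch each other, and only a small gap may remain at the fence. I'll lift clear so the lever comes right up, then make stroke 4 in small steps.

servo_tool(deltas=[[[0, 0.002, 0.006, 0.015, 0], [0, 0, 0, 0, 0]]])

```text
time: 8.0
ee_pos: [527.9, -302.8, 317.7]
ee_rot: [-1.659, 0.005, -0.064]
wrist_force: [-0.4, -0.4, -0.1]
opening: 0.4
```

servo_tool(deltas=[[[0, 0, 0, -0.012, 0], [0, 0, 0, -0.008, 0], [0, 0, 0, -0.006, 0]]])

```text
time: 8.38
ee_pos: [527.6, -306.0, 292.6]
ee_rot: [-1.669, 0.004, -0.063]
wrist_force: [-3.5, 0.8, 21.0]
opening: 0.3
```

servo_tool(deltas=[[[0, 0, 0, -0.006, 0], [0, 0, 0, -0.005, 0]]])

```text
time: 8.62
ee_pos: [527.0, -307.0, 288.7]
ee_rot: [-1.676, -0.001, -0.063]
wrist_force: [-5.8, 4.5, 25.5]
opening: 0.5
```

servo_tool(deltas=[[[0, 0, 0, -0.005, 0], [0, 0, 0, -0.005, 0]]])

```text
time: 8.88
ee_pos: [526.5, -306.7, 287.6]
ee_rot: [-1.682, -0.008, -0.063]
wrist_force: [-5.5, 5.8, 26.6]
opening: 0.5
```

It went firm near the top of the stroke, and I had queued the steps, so the force got to about 26 N, more than the 15–18 N needed. I'm releasing straight away.

servo_tool(deltas=[[[0, 0, 0, 0.012, 0], [0, 0, 0, 0.025, 0], [0, 0, 0, 0.03, 0], [0, 0, 0, 0, 0]]])

```text
time: 9.38
ee_pos: [524.9, -302.5, 351.9]
ee_rot: [-1.672, -0.003, -0.063]
wrist_force: [-0.2, 1.4, 0.2]
opening: 0.4
```

```bash
python3 -c "
from h import *
print(ramy('t7'),state()['ee_pos'],state()['wrist_force'])
a=cv2.imread('pics/t7.png');b=snap('side','s7')[:,:,::-1]
cv2.imwrite('pics/v7.png',np.hstack([cv2.resize(a[190:300,200:360],(436,300)),cv2.resize(b[110:390,200:500],(321,300))]))"
```

```text
(217, np.float64(276.7281105990783), np.float64(90.44871267862955)) [ 524.25790803 -302.12994902  349.99232055] [-0.69023142  0.22028178 -0.36575717]
```

View pics/v7.png

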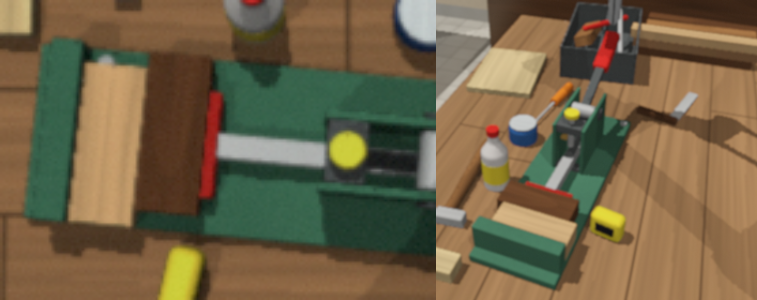

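The strips sit together against the fence with no visible gap. Ram travel totals about 72 mm, within the 60–85 mm range, and the lever is up. Next I'll move over the yellow cap.

servo_tool(deltas=[[[0, 0.006, 0.052, 0, 0], [0, 0.006, 0.052, 0, 0], [0, 0.006, 0.052, -0.01, 0], [0, 0.006, 0.052, -0.02, 0], [0, 0.006, 0.052, -0.03, 0], [0, 0, 0, -0.012, 0], [0, 0, 0, 0, 0]]])

```text
time: 10.35
ee_pos: [549.4, -34.7, 259.3]
ee_rot: [-1.664, 0.023, -0.066]
wrist_force: [1.1, -1.1, 5.2]
opening: 0.1
```

```bash
python3 -c "
from h import *
a=snap('top','t8');b=snap('side','s8')
s=state();print(s['ee_pos'],s['ee_rot'],s['wrist_force'])
from scipy.spatial.transform import Rotation as R
tip=s['ee_pos']+R.from_euler('xyz',s['ee_rot']).apply([0,97,0]);print(tip,proj('side',tip),proj('top',tip))
cv2.imwrite('pics/v8.png',cv2.resize(b[120:320,220:440],None,fx=2.7,fy=2.7)[:,:,::-1])"
```

```text
[549.41576998 -35.07102694 260.71582358] [-1.66252304  0.02235808 -0.06841208] [-1.04932801  2.78148168  3.14110283]
[546.65401641 -43.78764677 164.14774782] [328.26808465 215.95209991] [324.0432565 247.352791 ]
```

View pics/v8.png

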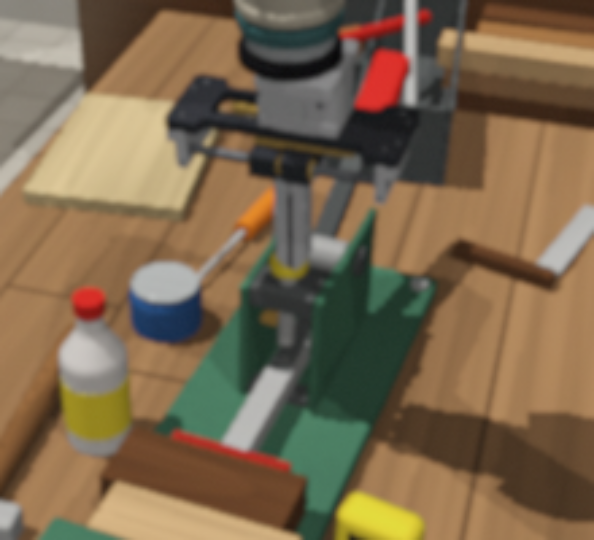

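The tip already rests lightly on the cap's edge, about 6 mm off in x and 8 mm in y. I'll lift, recentre and press in steps.

servo_tool(deltas=[[[0, 0, 0, 0.012, 0], [0, 0.006, -0.008, 0, 0], [0, 0, 0, 0, 0]]])

```text
time: 10.82
ee_pos: [555.9, -47.3, 274.9]
ee_rot: [-1.665, 0.02, -0.072]
wrist_force: [-0.3, 0.7, -0.6]
opening: 0.3
```

servo_tool(deltas=[[[0, 0, 0, -0.008, 0], [0, 0, 0, -0.005, 0], [0, 0, 0, -0.004, 0]]])

```text
time: 11.2
ee_pos: [555.8, -48.0, 257.3]
ee_rot: [-1.665, 0.02, -0.074]
wrist_force: [-0.6, 0.3, 4.6]
opening: 0.4
```

servo_tool(deltas=[[[0, 0, 0.002, -0.004, 0], [0, 0, 0.001, -0.003, 0]]])

```text
time: 11.45
ee_pos: [555.7, -47.2, 252.8]
ee_rot: [-1.672, 0.019, -0.072]
wrist_force: [-2.4, -0.8, 12.6]
opening: 0.5
```

servo_tool(deltas=[[[0, 0, 0.001, -0.004, 0], [0, 0, 0.001, -0.003, 0]]])

```text
time: 11.7
ee_pos: [555.5, -46.6, 249.6]
ee_rot: [-1.678, 0.016, -0.071]
wrist_force: [-1.4, -0.8, 6.1]
opening: 0.5
```

servo_tool(deltas=[[[0, 0, 0.001, -0.004, 0], [0, 0, 0, -0.003, 0]]])

```text
time: 11.95
ee_pos: [555.4, -46.4, 246.0]
ee_rot: [-1.682, 0.013, -0.07]
wrist_force: [-4.8, 4.1, 21.0]
opening: 0.7
```

The force dropped at the click and then rose to the hard stop, with the tip at about z=149.6. I'll retreat and look.

servo_tool(deltas=[[[0, 0, 0, 0.02, 0], [0, 0, 0, 0.05, 0], [0, 0, -0.05, 0.03, 0], [0, -0.05, -0.06, 0.02, 0], [0, -0.06, -0.06, 0, 0], [0, -0.06, -0.06, 0, 0], [0, -0.06, -0.06, 0, 0], [0, 0, 0, 0, 0]]])

```text
time: 12.95
ee_pos: [379.4, -278.5, 360.9]
ee_rot: [-1.684, 0.014, -0.065]
wrist_force: [0.3, -0.3, -0.9]
opening: 0.4
```

```bash
python3 -c "
from h import *
print(state()['ee_pos'],state()['wrist_force'])
print(ramy('t9')); a=cv2.imread('pics/t9.png');b=snap('side','s9')[:,:,::-1]
for n,f,bx in(('side','s1',(200,235,310,345)),('side','s9',(200,235,310,345)),('top','t1',(230,260,310,345)),('top','t9',(230,260,310,345))):
  h=cv2.cvtColor(cv2.imread(f'pics/{f}.png'),cv2.COLOR_BGR2HSV);m=cv2.inRange(h,(22,150,100),(35,255,255))[bx[0]:bx[1],bx[2]:bx[3]];y,x=np.nonzero(m);print(n,f,x.mean()+bx[2],y.mean()+bx[0])
for z in(165,152.5): print(z,proj('side',[553,-51.5,z]),proj('top',[553,-51.5,z]))
cv2.imwrite('pics/v9.png',np.hstack([cv2.resize(a[180:300,200:480],(450,193)),cv2.resize(b[110:390,200:500],(350,327))[:193] if 0 else cv2.resize(b[110:390,200:500],(207,193))]))
cv2.imwrite('pics/v9.png',np.vstack([cv2.resize(a[180:300,200:480],(700,300)),cv2.resize(b[110:260,200:550],(700,300))]))"
```

```text
[ 379.39728603 -278.49373328  360.90833888] [ 0.28459205 -0.34668209 -0.92439849]
(219, np.float64(276.7853881278539), np.float64(90.34167341532599))
side s1 326.3984375 216.1484375
side s9 326.39310344827584 220.3310344827586
top t1 327.006993006993 244.7762237762238
top t9 326.9577464788732 244.9788732394366
165 [326.37579834 213.22341733] [327.36181286 244.61670929]
152.5 [326.17982952 217.89876483] [327.18046157 244.94361942]
```

View pics/v9.png

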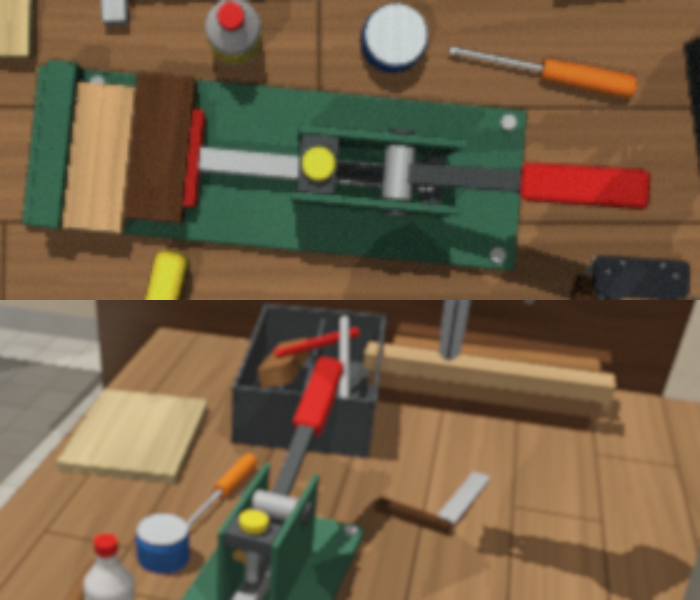

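The cap stays down: it sits 4.2 px lower, against 4.7 px expected for 12.5 mm. The lever is up, the ram hasn't moved and the robot is clear, so I'm handing in.

```bash
python3 -c "
from bench import close_job
print(close_job())"
```

```text
the job is handed in; nothing more can be done
None
```

The strips are clamped against the fence and the lock plunger is caught down. I handed the job in at about 13 s; no verdict was given.

- **Pumping:** I made three full strokes, each moving the ram about 24 mm, with the lever coming right up after each. On the fourth press the lever went firm about 0.1 rad down, at a total ram travel of about 72 mm (60–85 mm expected).
- **Clamp force:** I queued the small steps of that press together, so it reached about 26.6 N on the step readings. That is over the 15–18 N that clamps well, but under the roughly 30 N that crushes the wood. Force between readings wasn't checked.
- **Lock:** With the lever up, I pressed the plunger to its hard stop. It took about 12 N, the force dropped at the click, and then it rose to 21 N at the stop. My first approach came down slightly off-centre and touched the cap's edge lightly, so I lifted and recentred.
- **Last checks:** The pictures show the strips together against the fence and the lever up. The ram is unchanged after locking. The cap stayed down by about 11–12 mm in the side view, against about 12.5 mm expected when caught. Nothing else nearby looks disturbed, and the robot was touching nothing.
- **Fit error:** The corner fit for the clamp's position was off by up to 3 px, possibly lens distortion. The cap agreed in both cameras.

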